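# Wedge the plant-pen gate shut

## Robot

A 6-joint arm with a two-finger parallel gripper is mounted at the origin on the work surface. World frame = base frame: x ahead of the robot, y to its left, z up, the work surface at z = 0. Lengths are in m, angles in rad, forces in N, time in s.
With the tool pointing down it reaches from about 0.275 to 1 m from the base axis. Payload 8.4 kg.
Tool frame: the origin (TCP) lies on the centre line of the jaws, within the pads' length; the fingertips stand 17 mm ahead of it and the grasp point (between the pads) lies 2 mm behind it (bot.tcp_to_tips is the y of the fingertips in the tool frame, in m); y points along the fingers, z is the direction in which the jaws open and shut, and the axes are right-handed (so a half turn about y gives the same grasp; the last joint's range is limited). The gripper opens to 85 mm and grips with 20 to 120 N. Pads are 22 mm wide; open, the fingers measure 114 mm over their backs; the gripper's body (76 mm by 85 mm) begins 54 mm behind the grasp point. The pads swing forward as they close: fully open they stand 13 mm farther back than shut.
Start: joints at [1.139, 0.353, 1.633, -0, 1.155, -0.002], TCP at [0.26, 0.568, 0.248] pointing down, gripper open.
Joint ranges: [-2.63, 2.63], [-0.92, 2.1], [0.06, 2.66], [-1.3, 4.44], [0, 2.69], [-3.02, 3.02]. Speed limits (rad/s): [2.22, 2.22, 2.79, 3.14, 3.14, 3.14].

## Interface

Orientations are given as a unit quaternion [x, y, z, w].
In Python, from workcell import bot, hand, kinematics, get_obs, vision, hand_in gives the robot as it stands. The module is installed in compiled form; this text tells all that it offers. Calls block until the motion is done:
- bot.reach(position, orientation): joint-space move of the TCP to a pose.
- bot.servo_line(position, ori=None, velocity=0.15): straight line of the TCP; ori=None keeps the orientation; velocity is the mean speed in m/s.
- bot.goto_joints(angles): joint-space move.
- hand.move_gripper(opening, strength=None): finger opening in m; strength is the grip in N (None keeps the last); returns when the fingers have stopped.
- bot.dwell(seconds).
- kinematics.solve_ik(position, orientation): joint angles nearest the present ones, or None.
- get_obs(): the state.
- vision.read_camera(name): name is "scene" or "top" or "wrist"; returns a dict with "frame" (384x512x3 uint8, red, green, blue), "intrinsics" (3x3 intrinsics, pixels), "view" (4x4, takes a point from world to camera coordinates). Camera axes: x right, y down, z forward; pixel columns grow to the right and rows downward; lengths in m; the calibration is good to about 2 mm. A picture is of the moment at which its call begins. There is no depth.
A pose or a line that the arm cannot do raises bot.IKError and nothing moves.
- hand_in(): hands the job in, once; it reports no verdict.
The state is a dict: "time_s": time; "joint_pos": joint angles; "joint_vel": joint speeds; "joint_efforts": joint torques, N m; "position": TCP position; "orientation": TCP orientation; "wrist_force": force on the tool from outside, world axes, zero at the start; "ft_torque": the same for the moment, N m; "gripper_width": finger opening in m.
Only numpy, scipy, OpenCV 4.12 (cv2) and the standard library are available. Lean on these libraries where they do the work, as an engineer would, in place of code of your own. Each camera call takes 0.05 s, during which the arm holds its last target. There are 200 camera calls.

## Task

The little bamboo gate of the plant pen has no latch and swings in the wind. Swing it fully shut, then tap the wooden wedge thin end first, squarely from the robot's side, under the outer half of the gate until it jams the gate and lifts it a few millimetres, and let go of the wedge. Then pull the sprung tab on top of the gate lightly towards the robot until it visibly leans, to check that the gate stays shut (tap the wedge in again and repeat if it gives); leave gate shut and wedge jammed, and do not disturb the pot, jar, mister or scoop.

Things in the scene. Friction and masses are not known exactly. Their poses are not given: they have to be found in the camera images.
- hinge_base (a point): Foot of the gate's upright hinge axis, on the table surface, at the left (+y) end of the bamboo pen front. The pen is fixed; this frame's x axis points into the pen (away from the robot), -y runs along the shut gate from hinge to free end. A fixed 30 mm square post, 150 mm tall, stands 290 mm along -y, just past the gate's free end; the 190 mm tall hinge post stands at +27 mm. Side fences 100 mm tall run back into the pen from both posts.
- gate (a joint): Opening angle of the low bamboo gate, rad: 0 fully shut (hard stop), growing as its free end swings towards the robot (turning clockwise seen from above), up to 1.0. It starts ajar, 0.35 to 0.7. Light hinge friction, about 0.12 N m; it stays where it is left. Gate: 250 mm from the hinge to the free end, slats 10 mm thick, a rail 18 mm thick at its top, top at 165 mm; bottom pole (see bottom_pole) 10 mm above the table.
- gate_lift (a joint): How far the gate has been lifted on its loose hinge pin, m: 0 (hanging, as at the start) to 0.010. Lifting takes 3.6 N at once and then 1.1 N per mm more (a spring presses it down). The wedge is jammed firmly from 0.003; 0.004 to 0.006 is good, reached with about 10 to 18 N of level push on the wedge (more if it is also pressed down on the tiles). Driven in too little, the wedge slides when the gate is pulled.
- gate_foot (a point): Point on the underside of the gate's bottom pole, 190 mm from the hinge, 10 mm above the table when unlifted: a good place to drive the wedge under. It moves with the gate; x axis is the gate's normal, pointing away from the robot when shut; +y along the gate to the hinge.
- bottom_pole: Round bamboo pole, 20 mm in diameter, the bottom edge of the gate, from 12 to 254 mm from the hinge, its underside 10 mm above the table. Its origin is on the hinge axis at table height and its axes are those of the gate.
- pull_tab (a joint): Lean of the sprung wooden pull tab on the gate's top rail, rad: 0 upright (springs back, and cannot lean away from the robot when the gate is shut), growing as its top is pulled towards the robot, to 0.6. 0.12 rad takes about 1.2 N at its top, 0.25 rad about 2.1 N. A tug that leans it to 0.15 or 0.2 is enough; more than about 0.35 may drag the gate open.
- tab_top (a point): Centre of the top of the pull tab: a flat wooden paddle 12 mm thick (along the gate's normal), 36 mm wide (along the gate), standing 58 mm above its pivot; pivot 171 mm above the table when the gate is unlifted, 228 mm from the hinge. It can be hooked from behind (from over the pen) or pinched from above. Axes as the gate's when upright.
- wedge: Plain wooden door wedge, loose, lying on its sole, 180 mm long, 40 mm wide. At its thick end is a grip block 40 x 40 mm and 45 mm tall; the origin lies under the centre of that block, on the sole. +x points to the thin end: from 20 mm to 160 mm the top slopes down at 8 degrees from 24 mm to 4 mm. It first touches the gate's pole when its tip is about 43 mm past the pole's axis; every 7 mm farther lifts the gate 1 mm. About 160 g, friction about 0.6.
- wedge_tip (a point): Middle of the wedge's thin edge, at the sole, 160 mm ahead of the body's origin.
- pot: Glazed green plant pot, 132 mm across, 105 mm tall plus leaves to about 150 mm, on a clear acrylic turntable 20 mm tall inside the pen, about 140 mm behind the gate. Origin at its underside. Bystander.
- jar: Glass jar with a steel twist cap, 72 mm across, 110 mm tall, origin under its centre. Bystander; it stands to one side of the gate, the wedge lies on the other.
- mister: Chrome plant mister, 68 mm across, about 150 mm tall, origin under its centre. Bystander.
- scoop: White plastic scoop, about 150 mm long, lying in a low bamboo tray. Bystander.
Mind the look-alikes: they are no part of the job. Of the things that look like the wedge, the middle-sized one is meant.

How it is judged:
On the way, in this order (a step that is already met when the one before it is completed fails the run):
1. the gate is swung fully shut (within 0.03 rad) (value of joint gate below 0.03 rad), for 0.2 s.
2. the wedge is driven under the shut gate until it lifts it by at least 3 mm, and let go of (value of joint gate_lift above 0.003 m and contact force between wedge and bottom_pole above 4 N and contact force between the fingers and wedge below 0.1 N and value of joint gate below 0.05 rad), for 0.2 s.
3. the pull tab is tugged to a lean of at least 0.12 rad while the wedged gate stays shut (value of joint pull_tab above 0.12 rad and value of joint gate below 0.05 rad and value of joint gate_lift above 0.003 m and contact force between the fingers and wedge below 0.1 N), for 0.2 s.
At the end, for the whole second after the job is handed in: Gate shut within 0.05 rad, lifted 3 mm or more by the wedge (over 4 N on the pole); wedge at rest within 20 deg of square, tip 30 mm or more past the pole and over 110 mm out from the hinge, block 30 mm or more on the robot's side; tab upright within 0.05 rad (value of joint each of gate, pull_tab below 0.05 rad and value of joint gate_lift above 0.003 m and contact force between wedge and bottom_pole above 4 N and x of wedge in the frame of bottom_pole below -0.03 m and x of wedge_tip in the frame of bottom_pole above 0.03 m and y of wedge_tip in the frame of bottom_pole below -0.11 m and angle between the x axis of wedge and the x axis of bottom_pole, either way round below 0.35 rad and linear speed of wedge below 0.01 m/s); the robot touches nothing.
It fails at once if the pot is shoved more than 30 mm (distance of pot from where it was at the start of the episode above 0.03 m).
It fails at once if the jar is shoved or knocked over (distance of jar from where it was at the start of the episode above 0.03 m or angle between jar's own z axis and vertical above 0.5 rad).
It fails at once if the mister is shoved or knocked over (distance of mister from where it was at the start of the episode above 0.03 m or angle between mister's own z axis and vertical above 0.5 rad).
It fails at once if the scoop is moved more than 30 mm (distance of scoop from where it was at the start of the episode above 0.03 m).
It also fails if it takes over 72 s, if anything falls off the work surface, if the arm or the gripper's body presses on something with over 40 N, if the wrist force passes 120 N, or if a joint passes its speed limit or range.

## Working session

There is one attempt and no reset: what is moved stays moved. The work goes in short steps, each a Python script; the robot and the scene stay as the last script left them, time stands still between calls to the robot, and variables do not carry over. Pictures are saved under pics/ and viewed, about 8 in all and at most 12, crops included, and the job is handed in when it is done.

```bash
mkdir -p pics; cat > h.py <<'E'
import numpy as np, cv2
from workcell import bot, hand, kinematics, get_obs, vision, hand_in
def snap(cam,name,crop=None,scale=1):
    d=vision.read_camera(cam); im=d["frame"][:,:,::-1].copy()
    if crop: x0,y0,x1,y1=crop; im=im[y0:y1,x0:x1]
    im=cv2.resize(im,None,fx=scale,fy=scale,interpolation=cv2.INTER_CUBIC)
    cv2.imwrite(f"pics/{name}.png",im); np.savez(f"pics/{cam}.npz",K=d["intrinsics"],V=d["view"]); return d
def cal(cam):
    z=np.load(f"pics/{cam}.npz"); return z["K"],z["V"]
def p2w(cam,u,v,z=0):
    K,V=cal(cam); R,t=V[:3,:3],V[:3,3]; r=R.T@np.linalg.solve(K,[u,v,1.]); o=-R.T@t
    return o+r*(z-o[2])/r[2]
def w2p(cam,p):
    K,V=cal(cam); c=K@(V[:3,:3]@np.array(p)+V[:3,3]); return c[:2]/c[2]
def st(): 
    o=get_obs(); print(round(o["time_s"],2),np.round(o["position"],4),np.round(o["orientation"],3),"F",np.round(o["wrist_force"],1),"g",round(o["gripper_width"],4))
    return o
E
python3 - <<'E'
from h import *
snap("top","top0",scale=1.5625); snap("scene","scene0",scale=1.5625); o=st()
for c in("top","scene"):
    K,V=cal(c); print(c,-V[:3,:3].T@V[:3,3],K[0,0])
E
```

```text
0.1 [0.2603 0.5678 0.2477] [ 0.691 -0.151  0.151 -0.69 ] F [-0.2  0.2  1. ] g 0.0852
top [0.28580706 0.0377527  1.64058217] 429.26968184804804
scene [ 1.17987778 -0.67952002  1.48297313] 464.10237909570657
```

View pics/top0.png

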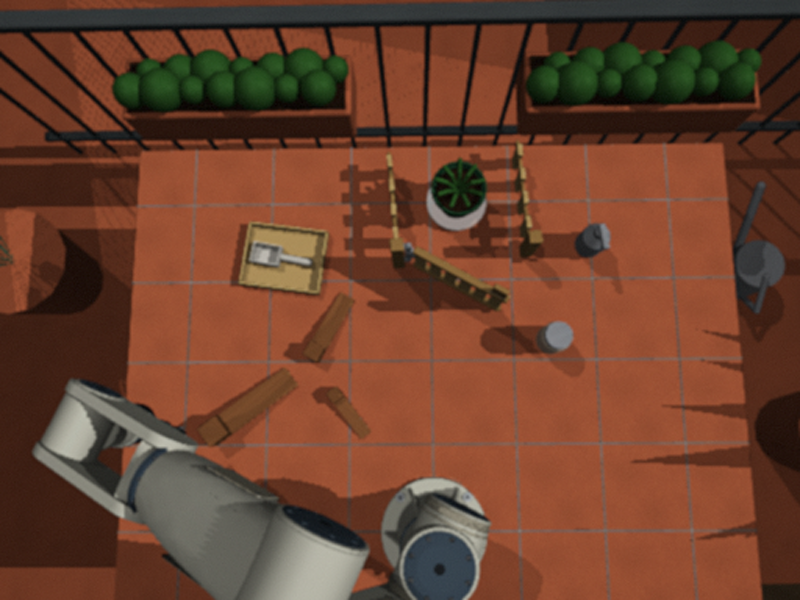

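View pics/scene0.png

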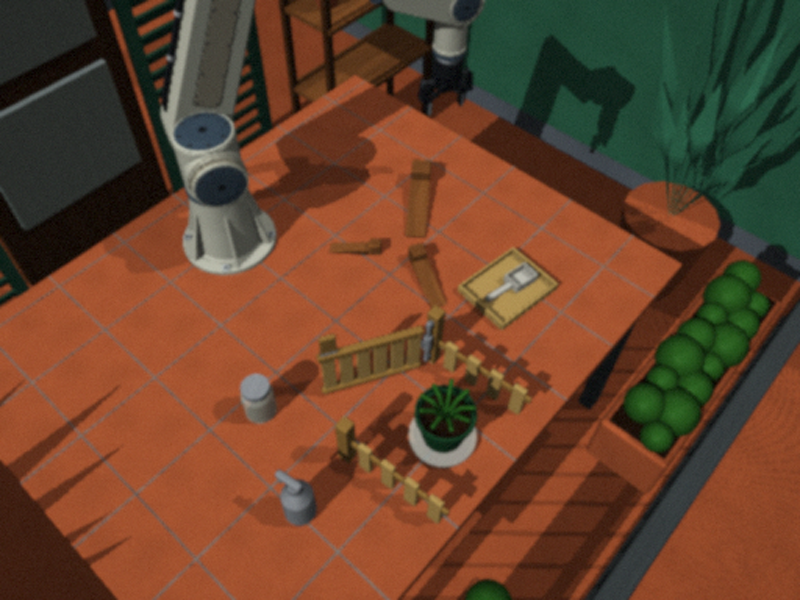

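Three wedge-like blocks in the top view: the large one at (248,407), a middle one at (328,327) and a small one at (348,412). The gate is ajar, with its hinge at about (405,250) and its free end at (500,297). The hinge post is at (398,252) and the free post at (532,238). I'll check sizes and confirm in a crop.

```bash
python3 - <<'E'
from h import *
s=1.5625
def P(u,v,z=0): return p2w("top",u/s,v/s,z)
print("large",[P(*q).round(3) for q in((214,430),(294,375))])
print("mid",[P(*q).round(3) for q in((315,352),(346,296))])
print("small",[P(*q).round(3) for q in((334,393),(365,433))])
print("jar",P(558,335,.11),"pot",P(460,185,.125),"mister",P(595,237,.12))
print("hpost top",P(398,245,.19),"fpost top",P(533,236,.15),"gate end top",P(500,294,.165))
d=snap("top","c1",crop=(180,130,390,290),scale=3.8)
E
```

```text
large [array([0.235, 0.525, 0.   ]), array([0.366, 0.334, 0.   ])]
mid [array([0.422, 0.283, 0.   ]), array([0.56 , 0.208, 0.   ])]
small [array([0.322, 0.235, 0.   ]), array([0.226, 0.16 , 0.   ])]
jar [ 0.44716777 -0.2888258   0.11      ] pot [ 0.80128665 -0.07162262  0.125     ] mister [ 0.67343566 -0.38181335  0.12      ]
hpost top [0.64226774 0.07323599 0.19      ] fpost top [ 0.66971912 -0.2333353   0.15      ] gate end top [ 0.5340136  -0.15257024  0.165     ]
```

View pics/c1.png

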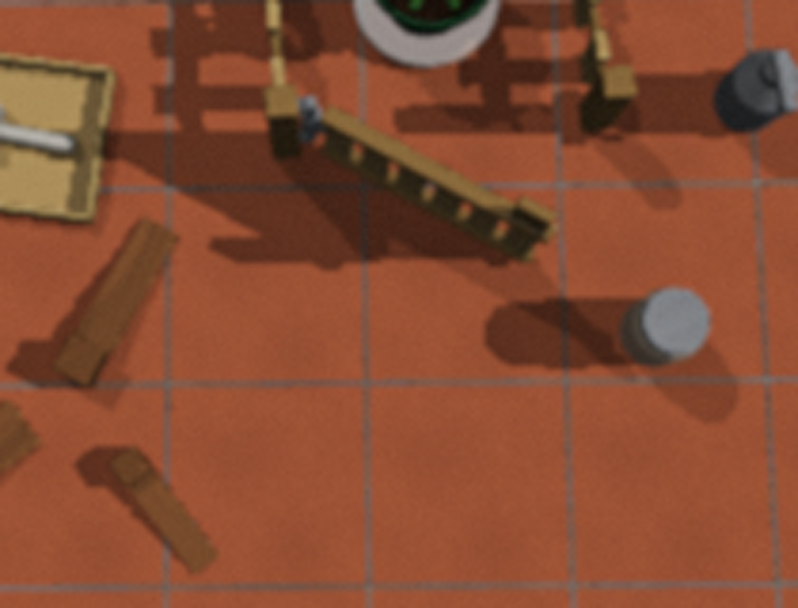

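The middle wedge (crop (84,358) block, (160,229) thin edge, about 0.16 m) is the one meant: it's between the large (0.23 m) and small (0.12 m) ones. I'll fit the hinge frame and the wedge pose, then check the plan's reachability.

```bash
cat >> h.py <<'E'
from scipy.spatial.transform import Rotation as Ro
from scipy.optimize import least_squares
def down(a):  # jaw direction at world angle a, tool down
    z=np.array([np.cos(a),np.sin(a),0]); y=np.array([0,0,-1.]); return Ro.from_matrix(np.c_[np.cross(y,z),y,z]).as_quat()
def best(p,a):
    q=[(np.abs(j[5]),down(b)) for b in(a,a+np.pi) for j in[kinematics.solve_ik(p,down(b))] if j is not None]
    return min(q,key=lambda t:t[0])
E
python3 - <<'E'
from h import *
s=1.5625
def P(x,y,z): return p2w("top",180+x/3.8,130+y/3.8,z)
A=P(282,100,.19);B=P(620,80,.15);print(A,B)
for q in (A,B): print("scene reproj",w2p("scene",q)*s, "seen hinge (437,314) free (345,425)")
d=(A-B)[:2];print("span",np.hypot(*d)); yh=d/np.hypot(*d); xh=np.array([yh[1],-yh[0]]); H=A[:2]-.027*yh
H=(A[:2]+B[:2])/2-yh*(.027-.29)/2
yaw=np.arctan2(xh[1],xh[0]); print("H",H,"yaw",yaw)
C=P(84,358,.045);T=P(160,229,.004);print("block",C,"tip",T,"L",np.hypot(*(T-C)[:2]),"ang",np.arctan2(*(T-C)[1::-1]))
for p in((T),(C)): print("scene",w2p("scene",p)*s)
np.savez("fr.npz",H=H,yaw=yaw)
X=lambda x,y,z:np.r_[H+x*xh+y*yh,z]
for p in (X(-.24,-.115,.15),X(.03,-.115,.15),X(-.22,-.19,.025),X(.04,-.228,.22),np.r_[C[:2],.025]):
    a=yaw+np.pi/2 if p is not None else 0
    print(p.round(3),best(p,a))
E
```

```text
[0.64401158 0.07499529 0.19      ] [ 0.66959081 -0.24055352  0.15      ]
scene reproj [434.30326906 312.52262843] seen hinge (437,314) free (345,425)
scene reproj [342.7729698  425.18940803] seen hinge (437,314) free (345,425)
span 0.31658386904833663
H [0.64617631 0.04829095] yaw 0.0808858127765786
block [0.42201429 0.27444248 0.045     ] tip [0.55643475 0.2047641  0.004     ] L 0.15140653028282378 ang -0.47822861580787035
scene [436.50739291 305.15959006]
scene [414.7675234  251.56488282]
[ 0.416 -0.086  0.15 ] (np.float64(1.2832772245096642), array([-0.02858966,  0.70652858, -0.70652858,  0.02858966]))
[ 0.685 -0.064  0.15 ] (np.float64(1.394752590458057), array([-0.02858966,  0.70652858, -0.70652858,  0.02858966]))
[ 0.442 -0.159  0.025] (np.float64(1.141854920742377), array([-0.02858966,  0.70652858, -0.70652858,  0.02858966]))
[ 0.704 -0.176  0.22 ] (np.float64(1.2433805126324575), array([-0.02858966,  0.70652858, -0.70652858,  0.02858966]))
[0.422 0.274 0.025] (np.float64(1.0780648097770027), array([ 0.70652858,  0.02858966, -0.02858966, -0.70652858]))
```

```bash
cat >> h.py <<'E'
f=np.load("fr.npz"); H=f["H"]; yaw=float(f["yaw"]); xh=np.array([np.cos(yaw),np.sin(yaw)]); yh=np.array([-xh[1],xh[0]])
X=lambda x,y,z:np.r_[H+x*xh+y*yh,z]
inv=lambda p:(np.dot(p[:2]-H,xh),np.dot(p[:2]-H,yh))
def fx(n=1): return np.mean([get_obs()["wrist_force"][:2]@xh for _ in range(n)])
QF=down(yaw+np.pi/2) if abs(Ro.from_quat(down(yaw+np.pi/2)).as_quat()[0])<.1 else down(yaw-np.pi/2)
E
python3 - <<'E'
from h import *
hand.move_gripper(0.0,40)
bot.reach(X(-.19,-.115,.26),QF); bot.servo_line(X(-.19,-.115,.152),velocity=.2)
bot.dwell(.2); f0=fx();st();print(f0)
bot.servo_line(X(-.035,-.115,.152),velocity=.1)
print(fx()-f0); x=-.035
while x<0:
    x+=.003; bot.servo_line(X(x,-.115,.152),velocity=.05); f=fx()-f0; print(round(x,3),round(f,2))
    if f<-7: break
bot.dwell(.3);print(fx()-f0);st();snap("top","c2",crop=(180,130,390,290),scale=3.8)
E
```

```text
4.23 [ 0.467  -0.0818  0.1532] [ 0.028 -0.706  0.707 -0.029] F [0.1 0.3 0.5] g -0.0004
0.15866976280168452
-0.5376569364901105
-0.032 -1.2
-0.029 0.18
-0.026 -0.22
-0.023 -0.22
-0.02 -0.29
-0.017 -6.7
-0.014 -12.86
-14.197096261535348
7.98 [ 0.6385 -0.068   0.1517] [ 0.031 -0.706  0.707 -0.026] F [-13.8  -3.7   8.4] g 0.0004
```

View pics/c2.png

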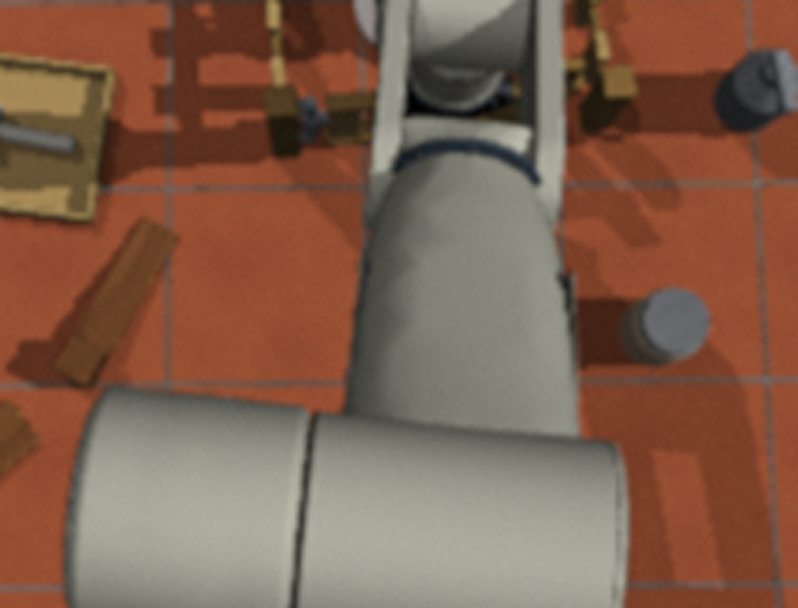

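The gate reached its stop where predicted (TCP x_h ≈ -0.019, force rising to 14 N). Next, the wedge.

```bash
python3 - <<'E'
from h import *
bot.servo_line(X(-.08,-.115,.152),velocity=.2); bot.servo_line(X(-.10,-.115,.24),velocity=.25)
C=np.array([.42,.2755]); a=-.478
u=np.array([np.cos(a),np.sin(a)])
q=min((down(a+np.pi/2),down(a-np.pi/2)),key=lambda q:-abs(np.dot(q,QF)))
hand.move_gripper(.085)
bot.reach(np.r_[C,.16],q); bot.dwell(.2); st()
d=snap("wrist","w1",scale=1.5625)
for p in (np.r_[C,.045],np.r_[C+.16*u,.002]): print(w2p("wrist",p)*1.5625)
snap("top","t2")
E
```

```text
11.44 [0.4206 0.275  0.1602] [ 0.168  0.687 -0.687 -0.168] F [-0.1 -0.2  0.3] g 0.0852
[405.33783673 302.16988835]
[405.06677697  -3.57957005]
```

View pics/w1.png

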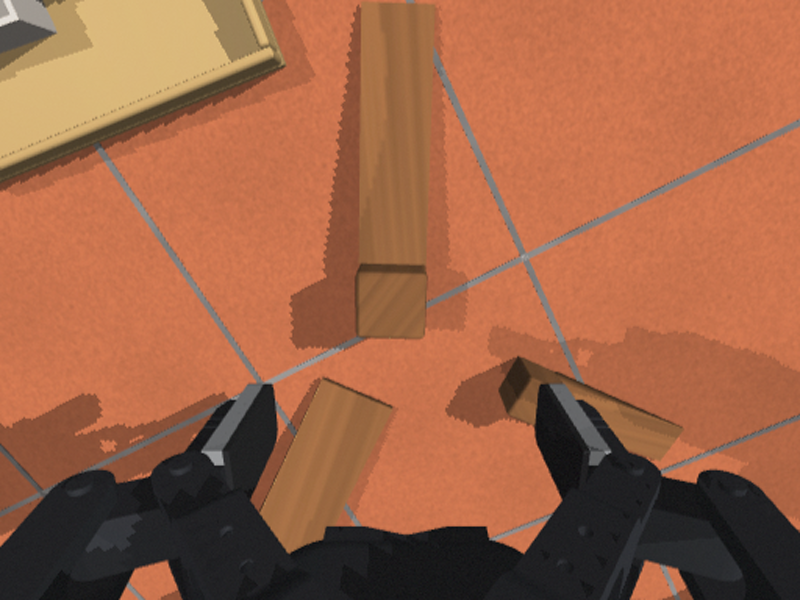

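```bash
python3 - <<'E'
from h import *
s=1.5625
C=p2w("wrist",391/s,302/s,.045)[:2]; T=p2w("wrist",398/s,4/s,.004)[:2]
d=T-C; a=np.arctan2(d[1],d[0]); print(C,T,np.hypot(*d),a)
q=min((down(a+np.pi/2),down(a-np.pi/2)),key=lambda q:-abs(np.dot(q,QF)))
hand.move_gripper(.07)
bot.servo_line(np.r_[C,.10],q,velocity=.15); bot.servo_line(np.r_[C,.028],velocity=.12); st()
hand.move_gripper(.0,60); st()
bot.servo_line(np.r_[C,.075],velocity=.15)
qs=max((down(yaw+np.pi/2),down(yaw-np.pi/2)),key=lambda k:abs(np.dot(k,q)))
bot.servo_line(X(-.235,-.19,.075),qs,velocity=.2)
bot.servo_line(X(-.235,-.19,.034),velocity=.1); bot.dwell(.2)
o=st(); print(inv(o["position"]))
snap("wrist","w2",scale=1.5625)
for p in (X(-.235,-.19,.051),X(-.075,-.19,.010)): print(w2p("wrist",p)*s)
E
```

```text
[0.42377785 0.28256101] [0.56017514 0.20717693] 0.15584281364100527 -0.5048985891693838
13.14 [0.4242 0.2828 0.0286] [ 0.177  0.685 -0.684 -0.176] F [0.2 0.2 0.9] g 0.0702
13.53 [0.4244 0.283  0.029 ] [ 0.177  0.685 -0.684 -0.176] F [0.5 0.  5.7] g 0.0388
17.12 [ 0.4278 -0.1602  0.0346] [ 0.028 -0.706  0.707 -0.029] F [-0.2  0.  -2.4] g 0.0394
(np.float64(-0.23455515794209394), np.float64(-0.19017988024877852))
[406.22049473 446.03241939]
[ 406.20064784 -176.29069717]
```

View pics/w2.png

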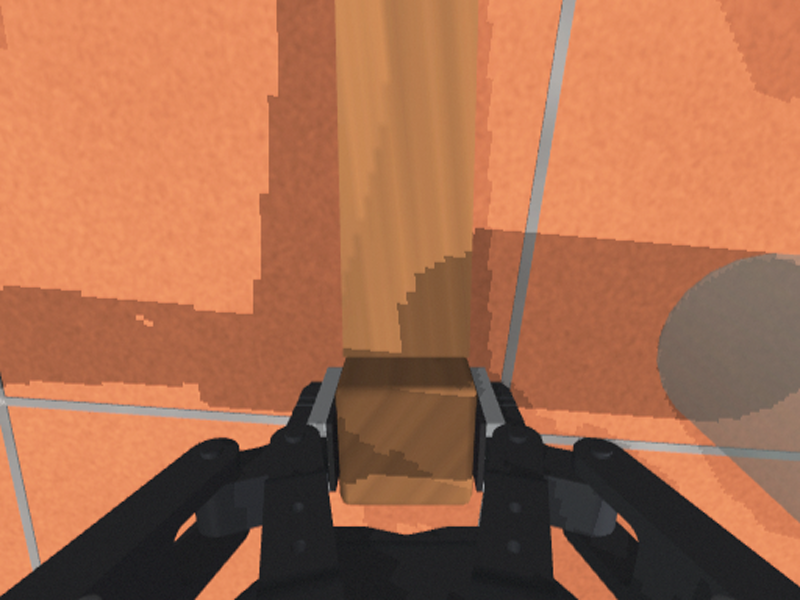

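The wedge is held squarely: block at (406,435), thin part pointing straight up the image. I'll set it flat, regrip and drive it in.

```bash
python3 - <<'E'
from h import *
bot.servo_line(X(-.235,-.19,.0295),velocity=.05); hand.move_gripper(.055); bot.dwell(.2); f0=fx()
hand.move_gripper(0,60); bot.dwell(.1); z0=st()["wrist_force"][2]
bot.servo_line(X(-.125,-.19,.0295),velocity=.1); print("free",fx()-f0)
x=-.125
while x<-.070:
    x+=.004; bot.servo_line(X(x,-.19,.0295),velocity=.06); o=get_obs(); f=o["wrist_force"][:2]@xh-f0
    xa=inv(o["position"])[0]; print(round(x,3),round(xa,4),round(f,1),round(o["wrist_force"][2]-z0,1))
    if f<-17 or xa>-.079: break
bot.dwell(.2); st()
snap("scene","s3",crop=(190,170,320,270),scale=6); 
E
```

```text
18.29 [ 0.4274 -0.1601  0.0297] [ 0.029 -0.706  0.707 -0.029] F [-1.1  0.5  6.1] g 0.0395
free -3.669391832815174
-0.121 -0.1214 -3.2 1.1
-0.117 -0.1173 -3.0 1.2
-0.113 -0.1143 -7.2 5.6
-0.109 -0.1118 -13.1 11.4
-0.105 -0.1087 -16.9 15.0
-0.101 -0.1052 -18.0 17.8
21.24 [ 0.5566 -0.149   0.0297] [-0.032  0.707 -0.706  0.026] F [-18.5  -1.2  22.3] g 0.0389
```

View pics/s3.png

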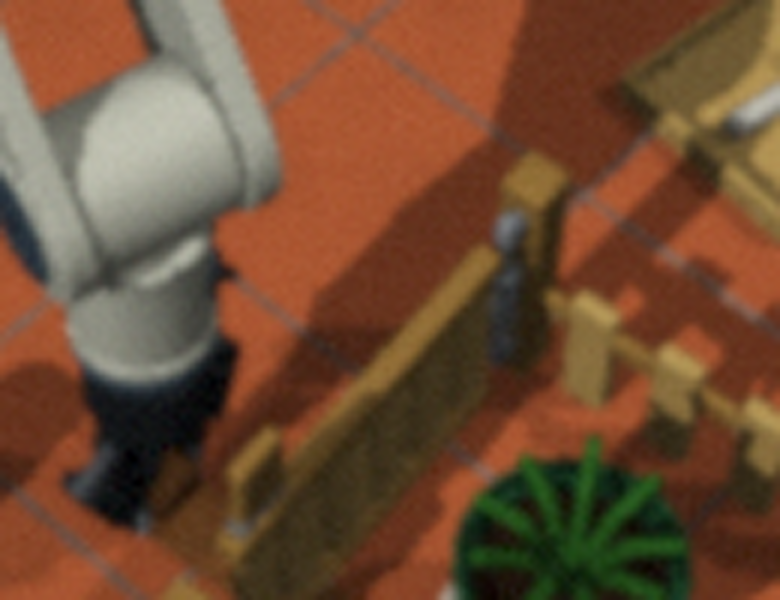

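Contact came at x_h ≈ -0.115 as predicted, but my grip also presses the wedge down (Fz rises). I'll release it and tap the block's back with closed fingers.

```bash
python3 - <<'E'
from h import *
hand.move_gripper(.06); 
o=st(); y0=inv(o["position"])[1]
p=lambda x,z:X(x,-.19,z)
bot.servo_line(p(-.105,.10),velocity=.2); bot.servo_line(p(-.165,.10),velocity=.2); hand.move_gripper(0,60)
bot.servo_line(p(-.165,.035),velocity=.15); bot.dwell(.15); f0=fx(); z0=st()["wrist_force"][2]
x=-.145; bot.servo_line(p(x,.035),velocity=.1)
while x<-.085:
    x+=.003; bot.servo_line(p(x,.035),velocity=.06); o=get_obs(); f=o["wrist_force"][:2]@xh-f0
    xa=inv(o["position"])[0]; print(round(x,3),round(xa,4),round(f,1),round(o["wrist_force"][2]-z0,1))
    if f<-16 or xa>-.107: break
bot.dwell(.2);st();print(inv(get_obs()["position"]))
E
```

```text
21.62 [ 0.5612 -0.1492  0.0294] [ 0.028 -0.707  0.707 -0.029] F [-0.6 -0.8  0.5] g 0.0599
23.91 [ 0.4978 -0.1547  0.036 ] [ 0.028 -0.706  0.707 -0.029] F [0.1 1.3 0.2] g 0.0002
-0.142 -0.1422 -0.1 -1.1
-0.139 -0.1389 -0.1 0.2
-0.136 -0.1381 -7.3 5.5
-0.133 -0.136 -10.4 6.5
-0.13 -0.1332 -10.0 5.3
-0.127 -0.1304 -10.6 4.6
-0.124 -0.1276 -10.3 3.7
-0.121 -0.1248 -10.8 4.2
-0.118 -0.1219 -11.6 3.4
-0.115 -0.1192 -12.4 4.4
-0.112 -0.1165 -13.5 5.7
-0.109 -0.1138 -14.6 5.2
-0.106 -0.111 -15.4 5.4
-0.103 -0.1083 -16.8 7.4
27.96 [ 0.5535 -0.1488  0.0338] [-0.032  0.707 -0.706  0.025] F [-16.6  -1.7   7.1] g 0.0001
(np.float64(-0.1082974326805931), np.float64(-0.18892528712537768))
```

```bash
python3 - <<'E'
from h import *
bot.servo_line(X(-.16,-.19,.035),velocity=.15); bot.servo_line(X(-.16,-.19,.32),velocity=.25)
snap("wrist","w4",scale=1.5625)
bot.servo_line(X(.055,-.228,.32),velocity=.25); bot.servo_line(X(.055,-.228,.237),velocity=.15)
bot.dwell(.2); f0=fx(4); st()
x=.026; bot.servo_line(X(x,-.228,.237),velocity=.1); bot.dwell(.1); print(fx()-f0); n=None
while x>-.002:
    x-=.002; bot.servo_line(X(x,-.228,.237),velocity=.02); bot.dwell(.05); f=fx()-f0; print(round(x,3),round(inv(get_obs()["position"])[0],4),round(f,2))
    if f>1.7: break
st(); snap("scene","s5",crop=(190,170,320,270),scale=6)
E
```

```text
31.76 [ 0.72   -0.1747  0.2385] [ 0.028 -0.706  0.707 -0.029] F [-0.4  0.2  1. ] g -0.0001
0.5347085387319239
0.024 0.0241 -0.05
0.022 0.0219 0.12
0.02 0.02 0.2
0.018 0.018 1.1
0.016 0.0161 1.84
33.8 [ 0.6806 -0.1777  0.2371] [ 0.028 -0.707  0.707 -0.029] F [ 1.4 -0.   0.6] g 0.0002
```

View pics/s5.png

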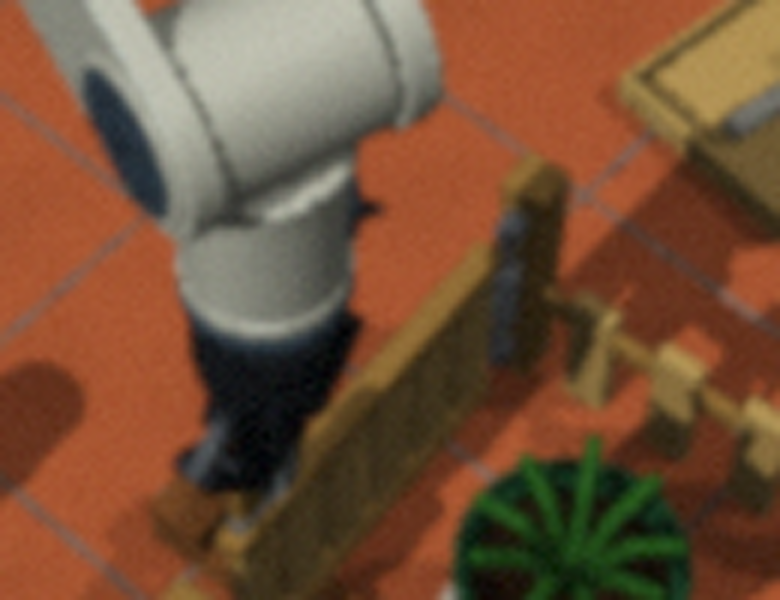

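View pics/w4.png

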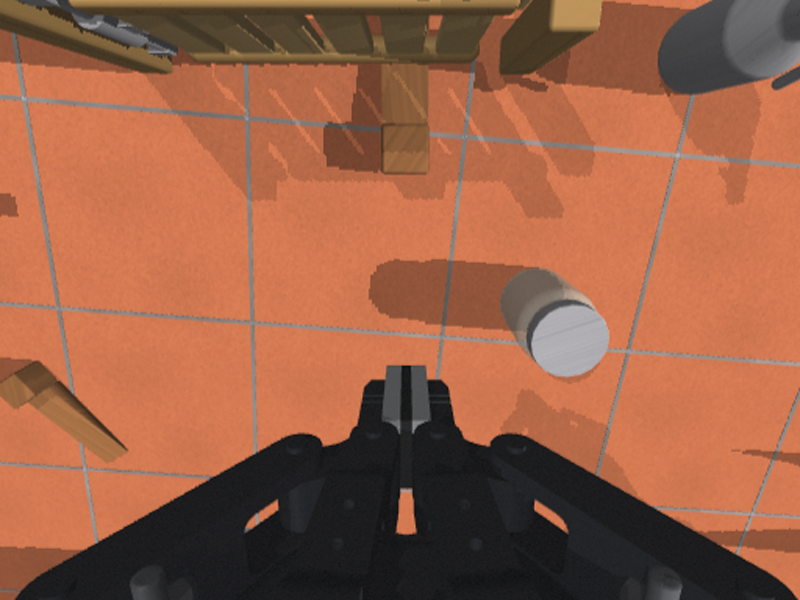

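The wrist view shows the wedge square under the outer gate (block at (405,148)). In the scene crop the gate is shut and the fingers are behind the tab. The lean is still small (about 3 mm since touch), so I'll go on.

```bash
python3 - <<'E'
from h import *
s=1.5625; print("block xh,yh",inv(p2w("wrist",405/s,148/s,.045)))
x=.016
while x>.0085:
    x-=.0015; bot.servo_line(X(x,-.228,.237),velocity=.02); bot.dwell(.1); f=fx(3)-.0; print(round(x,4),round(inv(get_obs()["position"])[0],4),round(f,2))
    if f>2.7: break
bot.dwell(.5); st(); snap("scene","s6",crop=(200,210,270,270),scale=10); snap("wrist","w6",scale=1.5625)
E
```

```text
block xh,yh (np.float64(-0.07758540153402027), np.float64(-0.18842571481511694))
0.0145 0.0146 1.11
0.013 0.013 1.13
0.0115 0.0115 1.21
0.01 0.01 1.78
0.0085 0.0085 1.59
0.007 0.007 2.84
36.45 [ 0.6715 -0.1784  0.237 ] [-0.029  0.707 -0.707  0.029] F [1.9 0.4 0.2] g 0.0004
```

View pics/w6.png

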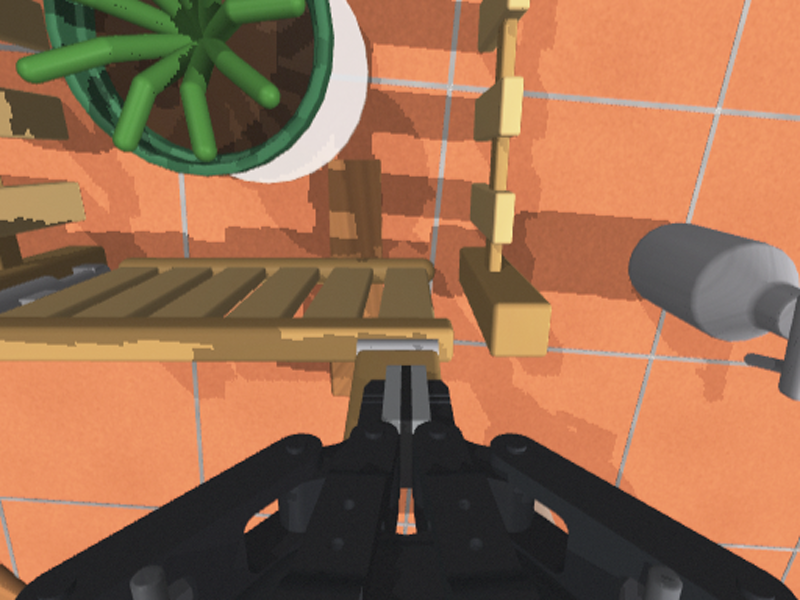

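The gate looks shut and the wedge tip shows behind it at (355,165), clear of the turntable. I'll average the force and check the gate line numerically.

```bash
python3 - <<'E'
from h import *
s=1.5625
F=[]
for _ in range(12): bot.dwell(.04); F.append(fx())
print("F",np.mean(F),np.std(F))
for y in(-.10,-.20): print("rail back edge if shut",y,w2p("wrist",X(.009,y,.1705))*s,"if q=.05",w2p("wrist",X(.009+.05*y,y,.1705))*s)
print("pole end",w2p("wrist",X(.01,-.254,.025))*s)
im=cv2.imread("pics/s6.png"); im=im[:600,:700]; cv2.imwrite("pics/s6.png",im)
E
```

```text
F 2.457138950748069 0.40993581591558953
rail back edge if shut -0.1 [124.85533047 329.75608095] if q=.05 [126.92452449 339.9433964 ]
rail back edge if shut -0.2 [344.90912618 329.78262825] if q=.05 [345.80139925 350.01885706]
pole end [440.55541551 258.3380451 ]
```

View pics/s6.png

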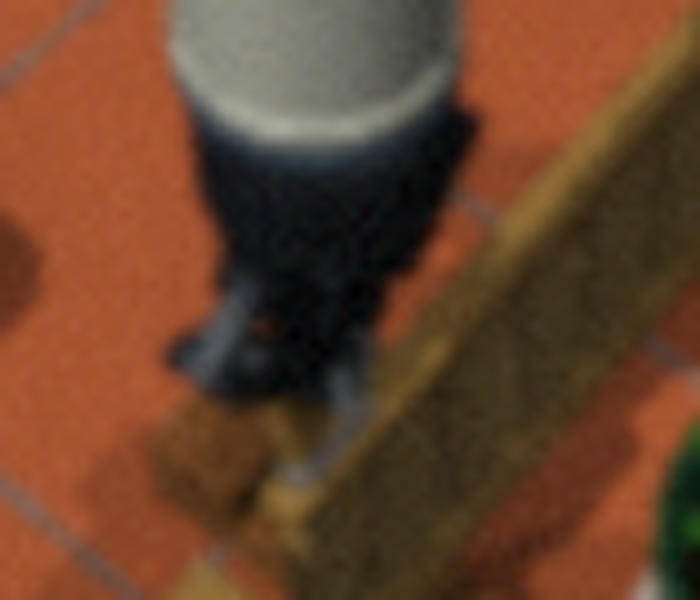

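Mean pull is 2.5 N at about 44 mm above the pivot, so the lean is about 0.2 rad. The rail is still parallel to the shut line. Now release it and make a final check.

```bash
python3 - <<'E'
from h import *
bot.servo_line(X(.06,-.228,.237),velocity=.04); bot.servo_line(X(.06,-.228,.34),velocity=.2)
bot.servo_line(X(-.19,-.19,.33),velocity=.2); bot.dwell(.3); st()
d=snap("wrist","w7",scale=1.5625)
s=1.5625
for n,p in dict(block=X(-.0776,-.1885,.045),tabtop=X(0,-.228,.2345),railL=X(-.009,-.1,.1705),railR=X(-.009,-.25,.1705),railRopen=X(-.0215,-.25,.1705)).items(): print(n,w2p("wrist",p)*s)
E
```

```text
40.91 [ 0.4724 -0.1564  0.3298] [-0.029  0.707 -0.706  0.029] F [ 0.3  0.1 -0.7] g -0.0007
block [404.53886793 112.10650745]
tabtop [ 504.60228643 -148.43039138]
railL [236.51478795 -49.43793683]
railR [519.94506691 -49.62819035]
railRopen [518.15293363 -21.987525  ]
```

View pics/w7.png

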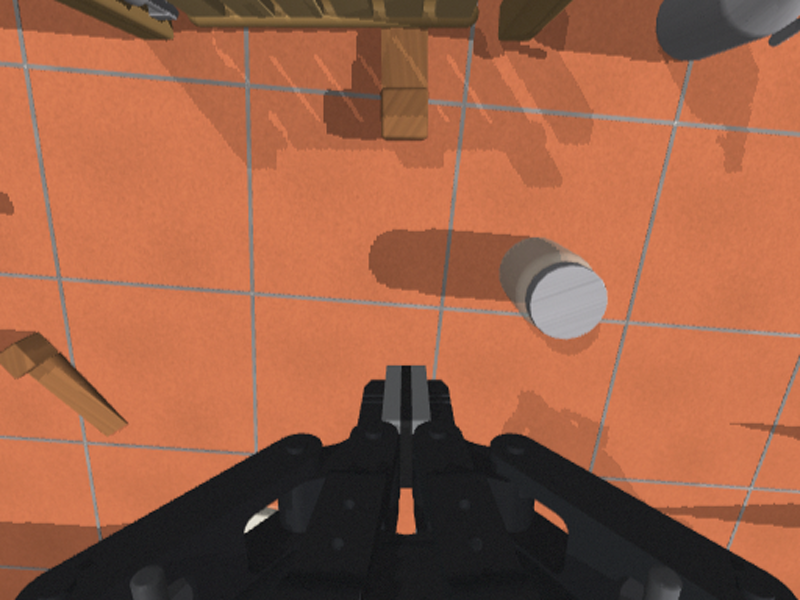

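The block is at (405,114) against a predicted (404.5,112), so it hasn't moved. The bottom pole is level at row ~22, so the gate is shut, and the jar and mister are standing.

```bash
python3 -c "
from h import *
hand_in()"
```

```text
the job is handed in; nothing more can be done
```

I shut the gate, jammed it with the middle-sized wedge, let go of the wedge and tugged the tab, then handed the job in at about 41 s of the 72 s allowed. No verdict came back.

- **Gate:** it met its hard stop where predicted, with the push force rising to about 14 N. In the last wrist view the bottom pole is still level with the shut line.
- **Wedge:** I first drove it in while gripped, but the grip also pressed it down, so I stopped at 18 N with only about 1.5 mm of lift. I let go and tapped the block's back with closed fingers up to 16.8 N.
- **Lift:** the wedge's final position (block 78 mm on the robot's side, tip about 82 mm past the pole, 188 mm from the hinge, square) gives about 5.5 mm. I worked this out from the geometry and the force and did not measure it directly.
- **Tab:** I hooked it from behind and pulled with about 2.5 N, a lean of roughly 0.2 rad worked out from force and travel, because the fingers hid it from the cameras. After release the wedge block had not moved to within about 2 px.
- **Not checked:** the tab was out of the last view, so I did not see it spring back upright.
- **Bystanders:** the jar and mister are standing in the last view. The pot and scoop were not in it, but no unexpected contact forces appeared.

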